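# Close the draft shield of the balance

### The job

A tin of sample stands on the pan of the balance and its draft shield has been left open. Push both side doors and the top cover gently towards the front of the balance, from behind their handles, until all three are fully shut, so that the mass can be read. Only push with the fingertips, do not grip the handles; do not push the balance out of its place, and leave the tin on the pan and the things beside the balance alone.

Things in the scene. Friction and masses are not known exactly. Their poses are not given: they have to be found in the camera images.
- balance: bench balance carrying a clear draft shield, 225 x 191 mm, about 4.4 kg, standing loose on four feet (a level push of some 15 to 30 N shifts it). Origin under its centre at bench height; its x axis points to its rear, away from the robot at yaw 0, y to its left, z up; turned by up to 0.25 rad
- shield_top (a point): centre of the top of the draft shield, a clear box in an aluminium frame on the balance's housing: this point is 22 mm behind the balance's origin and 162 mm above the bench (highest part of the frame). The shield measures 168 mm front to back and 178 mm across its outer tracks; open doors and the open cover stand out behind it by up to 105 mm
- left_door (a joint): clear door in the left (+y) side of the shield; metres open: 0 shut against the front post, 0.110 fully back; it starts 0.055 to 0.105 open; slides front to back in its tracks with about 1.5 N of friction, stays where it is left, and stops by itself at 0
- right_door (a joint): clear door in the right (-y) side of the shield; metres open: 0 shut against the front post, 0.110 fully back; it starts 0.055 to 0.105 open; slides front to back in its tracks with about 1.5 N of friction, stays where it is left, and stops by itself at 0
- top_cover (a joint): clear cover in the top of the shield; metres open: 0 shut against the front bar, 0.110 fully back; it starts 0.055 to 0.105 open; slides front to back in its tracks with about 1.5 N of friction, stays where it is left, and stops by itself at 0
- left_door_handle (a point): centre of the black handle of the left door: an upright bar 12 mm front to back, 34 mm tall, standing out sideways, 86 to 118 mm from the balance's centre line, 110 to 144 mm above the bench (this point: 104 and 127 mm). It rides with the door: 43 mm in front of the balance's origin when shut, further back by the joint value when open
- right_door_handle (a point): centre of the black handle of the right door: an upright bar 12 mm front to back, 34 mm tall, standing out sideways, 86 to 118 mm from the balance's centre line, 110 to 144 mm above the bench (this point: 104 and 127 mm). It rides with the door: 43 mm in front of the balance's origin when shut, further back by the joint value when open
- top_cover_handle (a point): centre of the black handle on the top cover: an upright lip 12 mm front to back, 90 mm wide across the balance's centre line, from the cover's upper face 161 mm above the bench up to 185 mm; this point is at 173 mm. It rides with the cover: 42 mm in front of the balance's origin when shut, further back by the joint value when open
- left_door_handle_front: front face (towards the display) of the left door's handle, a plate 3 mm thick that is the front quarter of the handle's 12 mm; origin at its centre, 4.5 mm in front of the handle's centre. Fingers pressing on it as well as on the back would be gripping the handle; a push from behind never touches it
- right_door_handle_front: front face (towards the display) of the right door's handle, a plate 3 mm thick that is the front quarter of the handle's 12 mm; origin at its centre, 4.5 mm in front of the handle's centre. Fingers pressing on it as well as on the back would be gripping the handle; a push from behind never touches it
- top_cover_handle_front: front face (towards the display) of the top cover's handle, a plate 3 mm thick that is the front quarter of the handle's 12 mm; origin at its centre, 4.5 mm in front of the handle's centre. Fingers pressing on it as well as on the back would be gripping the handle; a push from behind never touches it
- sample_tin: closed metal sample tin, 68 mm across, 45 mm tall, loose on the balance's pan; origin at the centre of its underside, 60 mm above the bench
- other_tin: closed metal sample tin, 58 mm across, 60 mm tall, loose on the bench to the left of the balance; origin at the centre of its underside
- big_weight: brass weight, 48 mm across, 50 mm tall, loose on the bench to the right of the balance; origin at the centre of its underside
- small_weight: brass weight, 38 mm across, 40 mm tall, loose on the bench to the right of the balance; origin at the centre of its underside

How it is judged:
By the outcome, as a careful person would: the job done as asked, in the order asked, and still so for the second after the job is handed in, with the robot touching nothing.
It also fails if it takes over 59 s, if anything falls off the work surface, if the arm or the gripper's body presses on something with over 40 N, if the wrist force passes 120 N, or if a joint passes its speed limit or range.

### The arm

A 7-joint arm with a two-finger parallel gripper is mounted at the origin on a cart in front of the work surface, level with it; the furniture and walls round the work are solid. World frame = base frame: x ahead of the robot, y to its left, z up, the work surface at z = 0. Lengths are in m, angles in rad, forces in N, time in s.
With the tool pointing down it reaches from about 0.425 to 0.925 m from the base axis. Payload 6.8 kg.
Tool frame: the origin (TCP) lies at the very end of the fingers, on their centre line; the grasp point (between the pads) lies bot.tcp_to_grasp behind it (bot.tcp_to_grasp is the distance from the TCP to the grasp point, in m); z points along the fingers, y is the line along which they close (so a half turn about z gives the same grasp; the last joint's range is limited). The gripper opens to 85 mm and grips with 20 to 120 N. Pads are 22 mm wide; open, the fingers measure 114 mm over their backs; the gripper's body (76 mm by 85 mm) begins 54 mm behind the grasp point. The pads swing forward as they close: fully open they stand 13 mm farther back than shut.
Start: joints at [-1.303, 0.477, 0.022, 1.555, -0.011, 1.109, -0.083], TCP at [0.248, 0.628, 0.231] pointing down, gripper open.
Joint ranges: [-2.96, 2.96], [-0.34, 2.1], [-1.41, 1.46], [0.24, 2.44], [-1.37, 4.51], [0.17, 1.92], [-2.96, 2.96]. Speed limits (rad/s): [2.39, 2.39, 3.14, 3.14, 3.14, 3.14, 3.14].

### API

Orientations are given as a unit quaternion [w, x, y, z].
In Python, from station import bot gives the robot as it stands.
- The arm moves only by the tool servo_tool, never from a script. Its argument "motion" is a list that holds one entry, the list of rows, each a list of 7 numbers: the shift along the tool's x, y, z in m, then the turn, a rotation vector about the tool's x, y, z in units of 5 degrees (1.0 is 5 degrees), then the opening, from 0 (shut) to 1 (fully open). A call has 1 to 20 rows; each row is the pose to reach, as a shift and turn from the pose commanded when the call began, along the tool's axes at that moment; what a row does not reach only later rows make up. A row lasts 1/12 s, in which the tool goes at most 41.7 mm and 7.16 degrees, less where a joint would pass 70% of its speed; a pose out of reach is approached as far as the arm can. A call with a gripper value outside its range is refused whole. The fingers move at their own pace and stop on an object; "grip_force" is the grip in N (left out, the last holds). Time passes only in rows, so rows that repeat a pose let the fingers close. It gives the time, the measured TCP pose, the force, the opening and the grip force at its end, in the units of the state.
- bot.get_obs(): the state, without advancing time (a new reading comes with each control period).
- bot.read_camera(name): name is "side" or "top"; returns a dict with "img" (480x640x3 uint8, red, green, blue), "K" (3x3 intrinsics, pixels), "pose" (4x4, takes a point from camera to world coordinates). Camera axes: x right, y down, z forward; pixel columns grow to the right and rows downward; lengths in m; the calibration is good to about 2 mm. A picture is of the moment at which its call begins. There is no depth.
- bot.hand_in(): hands the job in; it is judged then, once.
The state is a dict: "t": time; "q": joint angles; "joint_vel": joint speeds; "joint_torque": joint torques, N m; "eef_pos": TCP position; "tool_rot": TCP orientation; "contact_force": force on the tool from outside, world axes, zero at the start; "torque": the same for the moment, N m; "gripper_width": opening from 0.0 (shut) to 1.0 (fully open); "grasp_force": force on a finger pad.
Only numpy, scipy, OpenCV 4.12 (cv2) and the standard library are available. Lean on these libraries where they do the work, as an engineer would, in place of code of your own. Each camera call takes 0.05 s, during which the arm holds its last target. There are 200 camera calls.

## Working session

There is one attempt and no reset: what is moved stays moved. The work goes in short steps, Python scripts to look and compute and a tool call to move; the robot and the scene stay as the last step left them, time stands still between calls to the robot, and variables do not carry over. Pictures are saved under pics/ and viewed, at most 10 in all, crops included, and the job is handed in when it is done.

Besides the shell and the picture viewer there is one more tool, called after "Emit:" by a JSON object that holds its "op" and its "data". servo_tool: Moves the arm, as the interface text tells. Its arguments: {"type":"object","properties":{"motion":{"type":"array"},"grip_force":{"type":"number"}},"required":["motion"]}

```bash
mkdir -p pics; ls
python3 - <<'E'
from station import bot
import cv2,numpy as np
o=bot.get_obs();print(o['t'],o['eef_pos'],o['tool_rot'],o['gripper_width'],bot.tcp_to_grasp)
for n in("side","top"):
    c=bot.read_camera(n);cv2.imwrite(f"pics/{n}0.png",c["img"][...,::-1]);np.savez(f"pics/{n}0.npz",**c);print(n,c["K"].round(1).tolist(),c["pose"].round(3).tolist())
E
```

```text
pics
0.0 [0.2475215  0.62735045 0.23030331] [-1.10395420e-04  1.86794088e-01  9.82398654e-01 -9.16635896e-04] 1.0003342582873607 0.0187
side [[516.6, 0.0, 309.0], [0.0, 516.6, 229.6], [0.0, 0.0, 1.0]] [[1.0, 0.009, 0.004, 0.525], [0.0, -0.416, 0.909, -0.765], [0.01, -0.909, -0.416, 0.527], [0.0, 0.0, 0.0, 1.0]]
top [[469.5, 0.0, 319.3], [0.0, 469.5, 241.5], [0.0, 0.0, 1.0]] [[0.296, -0.773, 0.561, 0.034], [-0.955, -0.234, 0.181, -0.068], [-0.009, -0.589, -0.808, 0.81], [0.0, 0.0, 0.0, 1.0]]
```

View pics/top0.png

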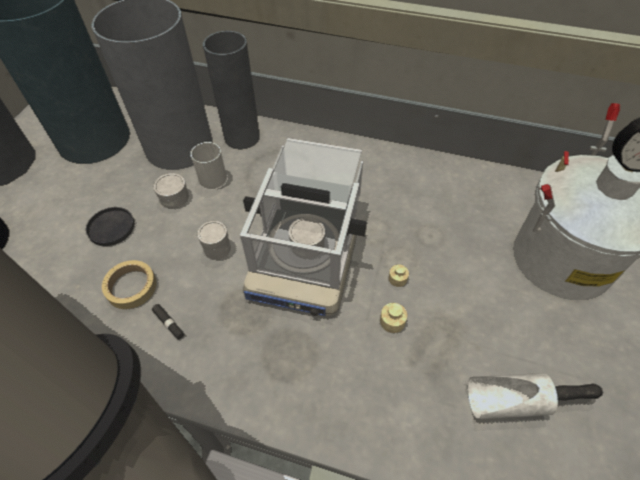

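View pics/side0.png

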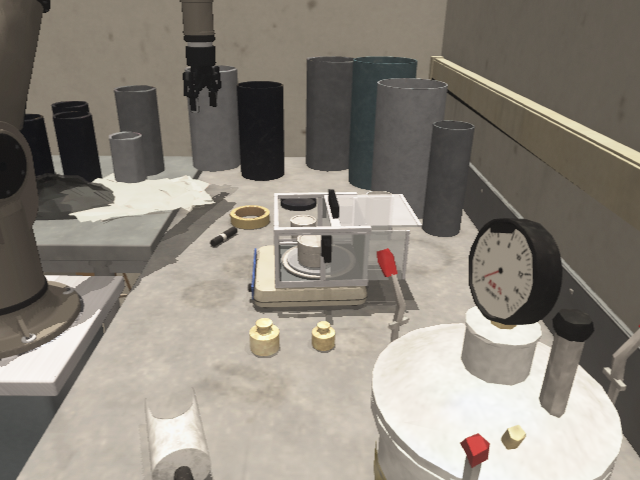

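The top view shows the balance at about (305,225). The handles are at (250,205) left, (305,193) cover and (357,226) right. The side view shows the cover handle at (333,204) and the right handle at (327,248). Next I'll look at enlarged crops of both.

Run:
```python
import cv2,numpy as np
for n,(x,y,w,h) in dict(top=(230,130,150,195),side=(240,180,190,135)).items():
    im=cv2.imread(f"pics/{n}0.png")
    c=cv2.resize(im[y:y+h,x:x+w],None,fx=3 if n=="top" else 4,fy=3 if n=="top" else 4,interpolation=cv2.INTER_CUBIC);cv2.imwrite(f"pics/{n}0c.png",c)
    m=(im.max(2)<45).astype(np.uint8)
    _,_,s,ce=cv2.connectedComponentsWithStats(m)
    for a,b in zip(s,ce):
        if a[4]>25 and x<b[0]<x+w and y<b[1]<y+h: print(n,a,b.round(1))
```

```text
top [     0      0    640    480 297122] [326.2 241.6]
top [282 187  46  15 270] [303.9 194.5]
top [244 201   8  10  48] [247.5 204.5]
top [348 223  17  12 147] [356.4 228.7]
side [     0      0    640    480 290905] [324.  243.4]
side [329 191  10  27 175] [333.3 204.1]
side [281 202  35   9 145] [298.2 206.8]
side [322 236   9  27 222] [326.2 247.9]
```

View pics/top0c.png

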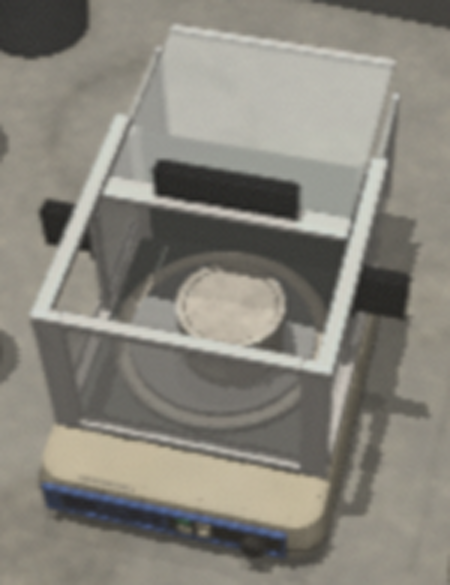

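View pics/side0c.png

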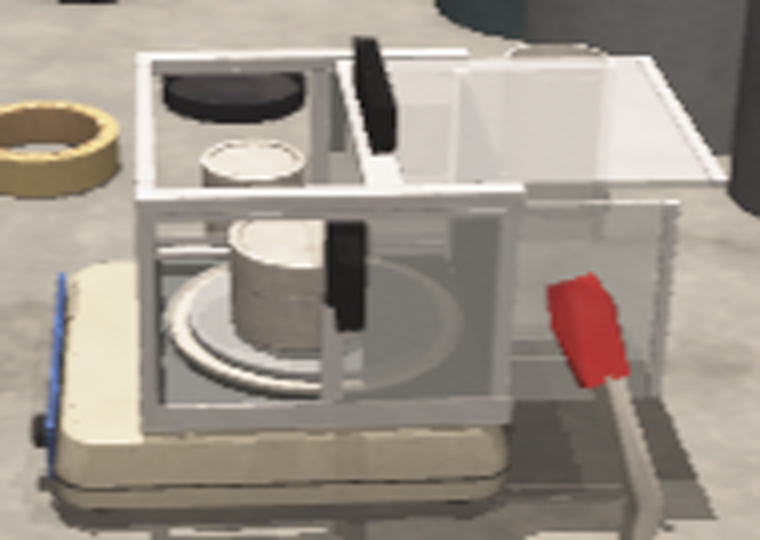

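The crop shows all four corners of the shield's top frame at z≈0.162: front-left (33,318), front-right (332,372), back-right (380,158), back-left (122,116). All three handles are visible too. I'll cast rays onto their known heights.

```bash
cat > h.py <<'E'
import numpy as np
def cast(n,u,v,z,f=None):
    c=np.load(f"pics/{f or n+'0'}.npz");P=c["pose"]
    d=P[:3,:3]@np.linalg.solve(c["K"],[u,v,1]);return P[:3,3]+d*(z-P[2,3])/d[2]
E
python3 - <<'E'
from h import cast
import numpy as np
t=lambda u,v,z:cast("top",230+u/3-.33,130+v/3-.33,z)
s=lambda u,v,z:cast("side",240+u/4-.37,180+v/4-.37,z)
fl,fr,br,bl=[t(*p,.162) for p in((33,318),(332,372),(380,158),(122,116))]
print("frame top",*[p[:2].round(4) for p in(fl,fr,br,bl)])
print("w",np.linalg.norm(fl-fr),np.linalg.norm(bl-br),"l",np.linalg.norm(fl-bl),np.linalg.norm(fr-br))
sr=[s(*p,.162) for p in((136,192),(523,185),(138,52),(467,50))];print("side FR,BR,FL,BL",*[p[:2].round(4) for p in sr])
ax=(bl-fl+br-fr)[:2];ay=(fl-fr+bl-br)[:2]
print("yaw",np.arctan2(ax[1],ax[0]),np.arctan2(-ay[0],ay[1]))
d=(sr[1]-sr[0]);print("yaw side",np.arctan2(d[1],d[0]))
yaw=np.arctan2(ax[1],ax[0])*.5+np.arctan2(-ay[0],ay[1])*.5
C=((fl+fr+br+bl)/4)[:2];R=np.array([[np.cos(yaw),-np.sin(yaw)],[np.sin(yaw),np.cos(yaw)]])
O=C-R@[.022,0];print("C",C,"O",O,yaw)
B=lambda p:(R.T@(p[:2]-O)).round(4)
print("top handle rear-top edge",B(t(155,160,.185)),B(t(298,183,.185)),"front-bottom",B(t(155,193,.161)),B(t(298,218,.161)))
print("left tip top rear",B(t(42,200,.144)),"front bottom",B(t(44,236,.11)))
print("right tip rear top",B(t(408,268,.144)),"front bottom",B(t(405,318,.11)))
print("side right: topfront",B(s(327,221,.144)),"toprear",B(s(366,221,.144)),"botfront",B(s(338,328,.11)),"botrear",B(s(364,328,.11)))
print("side top: top-front-far",B(s(354,38,.185)),"rear-far",B(s(377,40,.185)),"botrear near",B(s(396,150,.161)))
o=lambda u,v,z:cast("top",u,v,z)[:2].round(3)
print("othertin top",o(213,231,.06),"bigw",o(394,312,.05),"smallw",o(400,270,.04), "cup",o(208,150,.09),"tin2",o(171,184,.05),"cyl",o(229,45,.25),o(240,140,0))
E
```

```text
frame top [0.4563 0.2113] [0.4698 0.0363] [0.6355 0.0516] [0.6234 0.2197]
w 0.1754755488043475 0.1685657071187524 l 0.1673268460335464 0.16635182837903237
side FR,BR,FL,BL [0.4683 0.0401] [0.635  0.0512] [0.4586 0.2104] [0.6246 0.2178]
yaw 0.07114010432506564 0.0743541739560197
yaw side 0.06622675086968483
C [0.5462592  0.12974022] O [0.52431739 0.12814119] 0.07274713914054268
top handle rear-top edge [0.0525 0.0454] [ 0.0531 -0.043 ] front-bottom [0.0471 0.0457] [ 0.0465 -0.0447]
left tip top rear [0.0403 0.1191] front bottom [0.0387 0.1222]
right tip rear top [ 0.0364 -0.1152] front bottom [ 0.0243 -0.1179]
side right: topfront [ 0.0205 -0.0788] toprear [ 0.0375 -0.0797] botfront [ 0.0226 -0.1141] botrear [ 0.0337 -0.1147]
side top: top-front-far [0.0439 0.0397] rear-far [0.0547 0.0364] botrear near [ 0.0549 -0.0415]
othertin top [0.518 0.313] bigw [ 0.45  -0.073] smallw [ 0.548 -0.065] cup [0.702 0.405] tin2 [0.617 0.463] cyl [0.862 0.396] [0.843 0.401]
```

Emit:
{"op": "servo_tool", "data": {"motion": [[[-0.02, -0.01, 0, 0, 0, -0.5, 0], [-0.05, -0.025, 0, 0, 0, -1, 0], [-0.462, -0.227, 0, 0, 0, -5.14, 0], [-0.462, -0.227, 0, 0, 0, -5.14, 0], [-0.462, -0.227, 0, 0, 0, -5.14, 0], [-0.462, -0.227, 0, 0, 0, -5.14, 0], [-0.462, -0.227, 0, 0, 0, -5.14, 0], [-0.462, -0.227, 0, 0, 0, -5.14, 0], [-0.462, -0.227, 0, 0, 0, -5.14, 0], [-0.462, -0.227, 0, 0, 0, -5.14, 0], [-0.462, -0.227, 0, 0, 0, -5.14, 0], [-0.462, -0.227, 0, 0, 0, -5.14, 0], [-0.462, -0.227, 0, 0, 0, -5.14, 0], [-0.462, -0.227, 0, 0, 0, -5.14, 0], [-0.462, -0.227, 0, 0, 0, -5.14, 0], [-0.462, -0.227, 0, 0, 0, -5.14, 0], [-0.462, -0.227, 0, 0, 0, -5.14, 0], [-0.462, -0.227, 0, 0, 0, -5.14, 0]]], "grip_force": 30}}

```text
t: 1.6
eef_pos: [0.593, 0.2491, 0.2311]
tool_rot: [-0.0, -0.038, 0.999, 0.0]
contact_force: [0.6, 0.0, -0.1]
gripper_width: -0.001
grasp_force: 0.0
```

```bash
cat >> h.py <<'E'
from scipy.spatial.transform import Rotation as Ro
th=.0722; O=np.array([.5243,.130]); R=np.array([[np.cos(th),-np.sin(th)],[np.sin(th),np.cos(th)]])
def st():
    from station import bot
    o=bot.get_obs();q=np.array(o['tool_rot']);M=Ro.from_quat(q[[1,2,3,0]]).as_matrix()
    print("t",o['t'],"B",(R.T@(np.array(o['eef_pos'])[:2]-O)).round(4),"z",round(o['eef_pos'][2],4),"toolx deg",np.degrees(np.arctan2(M[1,0],M[0,0])).round(2),"want",180+np.degrees(th),"zax",M[:,2].round(3),"F",np.round(o['contact_force'],1),"g",o['gripper_width'])
E
python3 -c "from h import st;st()"
```

```text
t 1.6 B [0.0771 0.1138] z 0.2311 toolx deg -175.66 want 184.13675528084454 zax [-0.001  0.001 -1.   ] F [ 0.6  0.  -0.1] g -0.0009609765422728981
```

Emit:
{"op": "servo_tool", "data": {"motion": [[[0, -0.002, 0.03, 0, 0, 0, 0], [0, -0.002, 0.06, 0, 0, 0, 0], [0, -0.002, 0.085, 0, 0, 0, 0], [0, -0.002, 0.1, 0, 0, 0, 0], [0, -0.002, 0.11, 0, 0, 0, 0], [0, -0.002, 0.112, 0, 0, 0, 0], [0, -0.002, 0.112, 0, 0, 0, 0]]]}}

```text
t: 2.18
eef_pos: [0.5938, 0.2464, 0.1193]
tool_rot: [-0.0, -0.037, 0.999, 0.0]
contact_force: [-0.1, -0.5, -0.7]
gripper_width: -0.002
grasp_force: 0.0
```

Run:
```python
from h import st
st()
from station import bot
import cv2
i=bot.read_camera("top")["img"][110:340,200:420,::-1];cv2.imwrite("pics/t1.png",cv2.resize(i,None,fx=2.5,fy=2.5,interpolation=cv2.INTER_CUBIC))
```

```text
t 2.1833 B [0.0777 0.1111] z 0.1193 toolx deg -175.73 want 184.13675528084454 zax [-0.  0. -1.] F [-0.1 -0.5 -0.7] g -0.002163438102387992
```

View pics/t1.png

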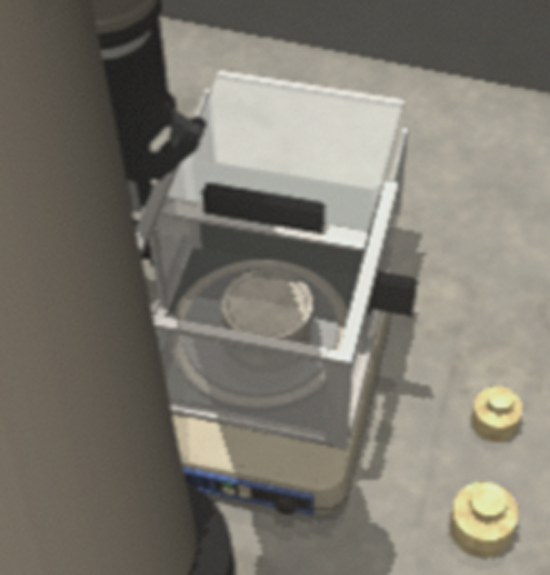

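The arm hides the left handle in this view. The right door and the cover are undisturbed, with the cover handle at about (263,207) in the crop. I'll push the left door slowly.

Emit:
{"op": "servo_tool", "data": {"motion": [[[0.005, 0, 0, 0, 0, 0, 0], [0.01, 0, 0, 0, 0, 0, 0], [0.014, 0, 0, 0, 0, 0, 0], [0.018, 0, 0, 0, 0, 0, 0], [0.022, 0, 0, 0, 0, 0, 0], [0.026, 0, 0, 0, 0, 0, 0], [0.03, 0, 0, 0, 0, 0, 0], [0.034, 0, 0, 0, 0, 0, 0], [0.038, 0, 0, 0, 0, 0, 0], [0.042, 0, 0, 0, 0, 0, 0], [0.046, 0, 0, 0, 0, 0, 0], [0.05, 0, 0, 0, 0, 0, 0], [0.054, 0, 0, 0, 0, 0, 0], [0.058, 0, 0, 0, 0, 0, 0], [0.062, 0, 0, 0, 0, 0, 0], [0.066, 0, 0, 0, 0, 0, 0], [0.07, 0, 0, 0, 0, 0, 0], [0.074, 0, 0, 0, 0, 0, 0], [0.078, 0, 0, 0, 0, 0, 0], [0.082, 0, 0, 0, 0, 0, 0]]]}}

```text
t: 3.9
eef_pos: [0.5125, 0.2395, 0.1195]
tool_rot: [0.0, -0.036, 0.999, 0.0]
contact_force: [3.7, 2.2, 1.8]
gripper_width: 0.001
grasp_force: 2.0
```

```bash
python3 -c "from h import st;st()"
```

```text
t 3.9 B [-0.0039  0.11  ] z 0.1195 toolx deg -175.83 want 184.13675528084454 zax [ 0.001  0.001 -1.   ] F [3.7 2.2 1.8] g 0.0005931347357170207
```

Emit:
{"op": "servo_tool", "data": {"motion": [[[0.003, 0, 0, 0, 0, 0, 0], [0.006, 0, 0, 0, 0, 0, 0], [0.009, 0, 0, 0, 0, 0, 0], [0.012, 0, 0, 0, 0, 0, 0], [0.014, 0, 0, 0, 0, 0, 0], [0.016, 0, 0, 0, 0, 0, 0], [0.016, 0, 0, 0, 0, 0, 0]]]}}

```text
t: 4.48
eef_pos: [0.4964, 0.2382, 0.1195]
tool_rot: [0.0, -0.037, 0.999, 0.0]
contact_force: [3.1, 2.9, 4.6]
gripper_width: 0.0
grasp_force: 2.5
```

Emit:
{"op": "servo_tool", "data": {"motion": [[[0.001, 0, 0, 0, 0, 0, 0], [0.002, 0, 0, 0, 0, 0, 0], [0.003, 0, 0, 0, 0, 0, 0], [0.003, 0, 0, 0, 0, 0, 0]]]}}

```text
t: 4.82
eef_pos: [0.4941, 0.238, 0.1196]
tool_rot: [0.001, -0.036, 0.999, 0.0]
contact_force: [4.8, 3.6, 3.3]
gripper_width: 0.001
grasp_force: 2.8
```

```bash
python3 -c "from h import st;st()"
```

```text
t 4.8167 B [-0.0224  0.1099] z 0.1196 toolx deg -175.83 want 184.13675528084454 zax [ 0.001  0.    -1.   ] F [4.8 3.6 3.3] g 0.0011645735538558764
```

Emit:
{"op": "servo_tool", "data": {"motion": [[[0.001, 0, 0, 0, 0, 0, 0], [0.002, 0, 0, 0, 0, 0, 0], [0.002, 0, 0, 0, 0, 0, 0]]]}}

```text
t: 5.07
eef_pos: [0.4922, 0.2379, 0.1196]
tool_rot: [0.001, -0.036, 0.999, 0.0]
contact_force: [4.1, 3.2, 3.5]
gripper_width: 0.002
grasp_force: 2.7
```

Emit:
{"op": "servo_tool", "data": {"motion": [[[0.001, 0, 0, 0, 0, 0, 0], [0.0015, 0, 0, 0, 0, 0, 0], [0.0015, 0, 0, 0, 0, 0, 0]]]}}

```text
t: 5.32
eef_pos: [0.4916, 0.2378, 0.1197]
tool_rot: [0.001, -0.036, 0.999, 0.0]
contact_force: [6.8, 3.2, 0.7]
gripper_width: 0.002
grasp_force: 4.3
```

Emit:
{"op": "servo_tool", "data": {"motion": [[[0.0005, 0, 0, 0, 0, 0, 0], [0.001, 0, 0, 0, 0, 0, 0], [0.001, 0, 0, 0, 0, 0, 0]]]}}

```text
t: 5.57
eef_pos: [0.4915, 0.2378, 0.1197]
tool_rot: [0.002, -0.036, 0.999, 0.001]
contact_force: [10.5, 4.1, -2.0]
gripper_width: 0.001
grasp_force: 5.7
```

```bash
python3 -c "from h import st;st()"
```

```text
t 5.5667 B [-0.0249  0.1099] z 0.1197 toolx deg -175.87 want 184.13675528084454 zax [ 0.005  0.001 -1.   ] F [10.5  4.1 -2. ] g 0.0006409925787509811
```

Left door is at its stop: the tip is at −0.025 against an expected −0.026, and the force has risen. I'll back off, rise, and cross to the right side.

Emit:
{"op": "servo_tool", "data": {"motion": [[[-0.01, 0, 0, 0, 0, 0, 0], [-0.025, 0, 0, 0, 0, 0, 0], [-0.04, 0, -0.01, 0, 0, 0, 0], [-0.045, 0, -0.04, 0, 0, 0, 0], [-0.045, 0, -0.075, 0, 0, 0, 0], [-0.045, 0, -0.105, 0, 0, 0, 0], [-0.05, -0.03, -0.115, 0, 0, 0, 0], [-0.06, -0.07, -0.115, 0, 0, 0, 0], [-0.07, -0.11, -0.115, 0, 0, 0, 0], [-0.08, -0.145, -0.115, 0, 0, 0, 0], [-0.09, -0.18, -0.115, 0, 0, 0, 0], [-0.098, -0.205, -0.115, 0, 0, 0, 0], [-0.098, -0.221, -0.115, 0, 0, 0, 0], [-0.098, -0.221, -0.115, 0, 0, 0, 0], [-0.098, -0.221, -0.115, 0, 0, 0, 0]]]}}

```text
t: 6.82
eef_pos: [0.6012, 0.0229, 0.2329]
tool_rot: [-0.002, -0.035, 0.999, -0.0]
contact_force: [-0.0, 0.6, -0.4]
gripper_width: -0.002
grasp_force: 0.0
```

Run:
```python
from h import st
st()
from station import bot
import cv2
i=bot.read_camera("top")["img"][110:340,200:420,::-1];cv2.imwrite("pics/t2.png",cv2.resize(i,None,fx=2.5,fy=2.5,interpolation=cv2.INTER_CUBIC))
```

```text
t 6.8167 B [ 0.069  -0.1124] z 0.2329 toolx deg -175.99 want 184.13675528084454 zax [-0.004 -0.001 -1.   ] F [-0.   0.6 -0.4] g -0.0017734649355502139
```

View pics/t2.png

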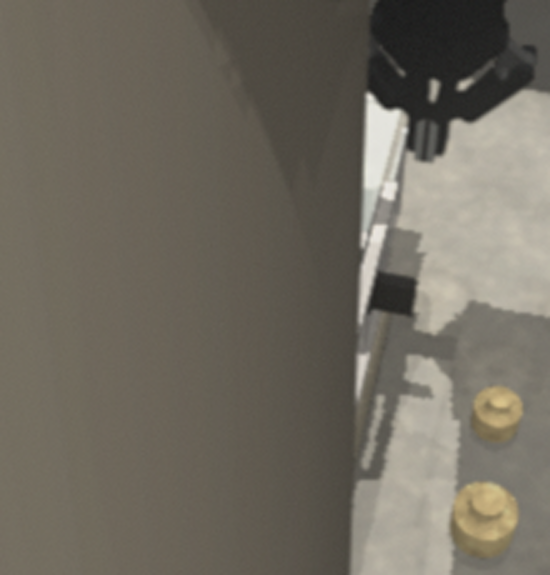

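The right handle is still at (393,293) in the crop, the same as before, so the balance has not moved. The fingertip is behind the handle, so I'll descend and push a little higher than on the left.

Emit:
{"op": "servo_tool", "data": {"motion": [[[0, 0, 0.03, 0, 0, 0, 0], [0, 0, 0.06, 0, 0, 0, 0], [0, 0, 0.085, 0, 0, 0, 0], [0, 0, 0.1, 0, 0, 0, 0], [0, 0, 0.104, 0, 0, 0, 0], [0, 0, 0.104, 0, 0, 0, 0], [0.004, 0, 0.104, 0, 0, 0, 0], [0.009, 0, 0.104, 0, 0, 0, 0], [0.013, 0, 0.104, 0, 0, 0, 0]]]}}

```text
t: 7.62
eef_pos: [0.59, 0.0235, 0.1316]
tool_rot: [0.001, -0.036, 0.999, 0.0]
contact_force: [-0.6, -0.1, -0.5]
gripper_width: -0.001
grasp_force: 0.0
```

Emit:
{"op": "servo_tool", "data": {"motion": [[[0.004, 0, 0, 0, 0, 0, 0], [0.008, 0, 0, 0, 0, 0, 0], [0.012, 0, 0, 0, 0, 0, 0], [0.016, 0, 0, 0, 0, 0, 0], [0.02, 0, 0, 0, 0, 0, 0], [0.024, 0, 0, 0, 0, 0, 0], [0.028, 0, 0, 0, 0, 0, 0], [0.032, 0, 0, 0, 0, 0, 0], [0.036, 0, 0, 0, 0, 0, 0], [0.04, 0, 0, 0, 0, 0, 0], [0.044, 0, 0, 0, 0, 0, 0], [0.048, 0, 0, 0, 0, 0, 0], [0.052, 0, 0, 0, 0, 0, 0], [0.056, 0, 0, 0, 0, 0, 0], [0.06, 0, 0, 0, 0, 0, 0], [0.064, 0, 0, 0, 0, 0, 0], [0.068, 0, 0, 0, 0, 0, 0], [0.07, 0, 0, 0, 0, 0, 0], [0.072, 0, 0, 0, 0, 0, 0]]]}}

```text
t: 9.2
eef_pos: [0.5177, 0.018, 0.1302]
tool_rot: [-0.0, -0.036, 0.999, -0.0]
contact_force: [1.6, 1.4, -0.4]
gripper_width: 0.005
grasp_force: 0.8
```

```bash
python3 -c "from h import st;st()"
```

```text
t 9.2 B [-0.0146 -0.1112] z 0.1302 toolx deg -175.83 want 184.13675528084454 zax [-0. -0. -1.] F [ 1.6  1.4 -0.4] g 0.005064395516700661
```

Emit:
{"op": "servo_tool", "data": {"motion": [[[0.002, 0, 0, 0, 0, 0, 0], [0.004, 0, 0, 0, 0, 0, 0], [0.006, 0, 0, 0, 0, 0, 0], [0.008, 0, 0, 0, 0, 0, 0], [0.009, 0, 0, 0, 0, 0, 0], [0.009, 0, 0, 0, 0, 0, 0]]]}}

```text
t: 9.7
eef_pos: [0.5087, 0.0172, 0.1302]
tool_rot: [-0.0, -0.036, 0.999, -0.0]
contact_force: [0.4, 0.0, -1.4]
gripper_width: 0.0
grasp_force: 0.2
```

Emit:
{"op": "servo_tool", "data": {"motion": [[[0.001, 0, 0, 0, 0, 0, 0], [0.002, 0, 0, 0, 0, 0, 0], [0.002, 0, 0, 0, 0, 0, 0]]]}}

```text
t: 9.95
eef_pos: [0.507, 0.0171, 0.1303]
tool_rot: [-0.0, -0.036, 0.999, -0.0]
contact_force: [0.3, 0.8, 0.1]
gripper_width: -0.002
grasp_force: 0.4
```

```bash
python3 -c "from h import st;st()"
```

```text
t 9.95 B [-0.0254 -0.1114] z 0.1303 toolx deg -175.84 want 184.13675528084454 zax [-0. -0. -1.] F [0.3 0.8 0.1] g -0.0015175466732016965
```

Emit:
{"op": "servo_tool", "data": {"motion": [[[0.001, 0, 0, 0, 0, 0, 0], [0.0015, 0, 0, 0, 0, 0, 0], [0.0015, 0, 0, 0, 0, 0, 0]]]}}

```text
t: 10.2
eef_pos: [0.5055, 0.0171, 0.1303]
tool_rot: [-0.0, -0.036, 0.999, -0.0]
contact_force: [2.2, 0.2, -1.0]
gripper_width: 0.002
grasp_force: 0.5
```

Emit:
{"op": "servo_tool", "data": {"motion": [[[0.0005, 0, 0, 0, 0, 0, 0], [0.001, 0, 0, 0, 0, 0, 0], [0.001, 0, 0, 0, 0, 0, 0]]]}}

```text
t: 10.45
eef_pos: [0.5052, 0.0171, 0.1304]
tool_rot: [0.001, -0.036, 0.999, -0.0]
contact_force: [3.3, 0.0, -2.5]
gripper_width: -0.003
grasp_force: 1.9
```

Emit:
{"op": "servo_tool", "data": {"motion": [[[0.0005, 0, 0, 0, 0, 0, 0], [0.001, 0, 0, 0, 0, 0, 0], [0.001, 0, 0, 0, 0, 0, 0]]]}}

```text
t: 10.7
eef_pos: [0.5051, 0.017, 0.1305]
tool_rot: [0.002, -0.036, 0.999, 0.0]
contact_force: [7.3, 0.6, -5.9]
gripper_width: -0.002
grasp_force: 3.4
```

```bash
python3 -c "from h import st;st()"
```

```text
t 10.7 B [-0.0273 -0.1113] z 0.1305 toolx deg -175.84 want 184.13675528084454 zax [ 0.003  0.    -1.   ] F [ 7.3  0.6 -5.9] g -0.0016205663498776032
```

Right door is at its stop. Now the top cover.

Emit:
{"op": "servo_tool", "data": {"motion": [[[-0.01, 0, 0, 0, 0, 0, 0], [-0.025, 0, 0, 0, 0, 0, 0], [-0.04, 0, -0.01, 0, 0, 0, 0], [-0.045, 0, -0.04, 0, 0, 0, 0], [-0.045, 0, -0.075, 0, 0, 0, 0], [-0.055, 0, -0.1, 0, 0, 0, 0], [-0.075, 0.02, -0.11, 0, 0, 0, 0], [-0.095, 0.05, -0.11, 0, 0, 0, 0], [-0.11, 0.08, -0.11, 0, 0, 0, 0], [-0.116, 0.1, -0.11, 0, 0, 0, 0], [-0.116, 0.111, -0.11, 0, 0, 0, 0], [-0.116, 0.111, -0.11, 0, 0, 0, 0], [-0.116, 0.111, -0.11, 0, 0, 0, 0]]]}}

```text
t: 11.78
eef_pos: [0.6105, 0.1352, 0.2398]
tool_rot: [-0.001, -0.036, 0.999, -0.001]
contact_force: [-0.4, -0.1, 0.6]
gripper_width: -0.004
grasp_force: 0.0
```

Emit:
{"op": "servo_tool", "data": {"motion": [[[0, 0, 0.03, 0, 0, 0, 0], [0, 0, 0.055, 0, 0, 0, 0], [0, 0, 0.068, 0, 0, 0, 0], [0, 0, 0.07, 0, 0, 0, 0], [0, 0, 0.07, 0, 0, 0, 0]]]}}

```text
t: 12.2
eef_pos: [0.6106, 0.1336, 0.1698]
tool_rot: [-0.001, -0.035, 0.999, -0.001]
contact_force: [-0.2, -0.5, 0.9]
gripper_width: -0.004
grasp_force: 0.0
```

Run:
```python
from h import st
st()
from station import bot
import cv2
i=bot.read_camera("side")["img"][150:330,220:440,::-1];cv2.imwrite("pics/s2.png",cv2.resize(i,None,fx=3,fy=3,interpolation=cv2.INTER_CUBIC))
```

```text
t 12.2 B [ 0.0864 -0.0026] z 0.1698 toolx deg -175.99 want 184.13675528084454 zax [-0.002 -0.002 -1.   ] F [-0.2 -0.5  0.9] g -0.0036234057666755396
```

View pics/s2.png

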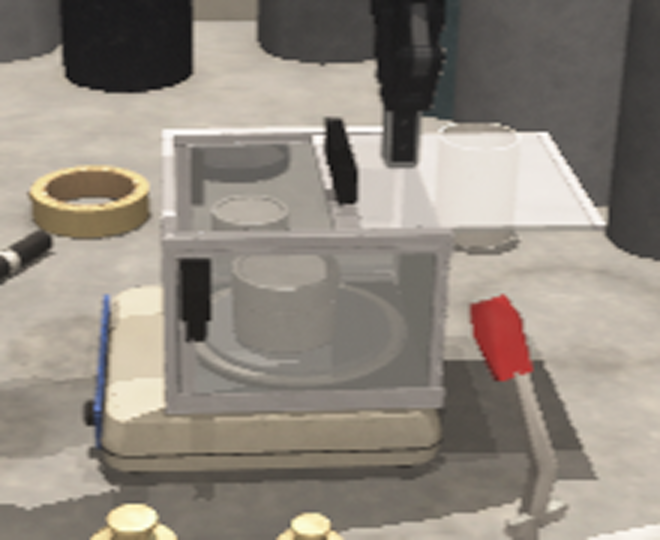

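The side view shows the right door shut, with its handle at (196,300) near the front post. The fingertip is at (402,150), just behind the cover handle at (342,160). Pushing the cover.

Emit:
{"op": "servo_tool", "data": {"motion": [[[0.004, 0.002, 0, 0, 0, 0, 0], [0.009, 0.002, 0, 0, 0, 0, 0], [0.013, 0.002, 0, 0, 0, 0, 0], [0.017, 0.002, 0, 0, 0, 0, 0], [0.021, 0.002, 0, 0, 0, 0, 0], [0.025, 0.002, 0, 0, 0, 0, 0], [0.029, 0.002, 0, 0, 0, 0, 0], [0.033, 0.002, 0, 0, 0, 0, 0], [0.037, 0.002, 0, 0, 0, 0, 0], [0.041, 0.002, 0, 0, 0, 0, 0], [0.045, 0.002, 0, 0, 0, 0, 0], [0.049, 0.002, 0, 0, 0, 0, 0], [0.053, 0.002, 0, 0, 0, 0, 0], [0.057, 0.002, 0, 0, 0, 0, 0], [0.061, 0.002, 0, 0, 0, 0, 0], [0.065, 0.002, 0, 0, 0, 0, 0], [0.069, 0.002, 0, 0, 0, 0, 0], [0.073, 0.002, 0, 0, 0, 0, 0]]]}}

```text
t: 13.75
eef_pos: [0.5379, 0.1329, 0.1702]
tool_rot: [-0.0, -0.036, 0.999, 0.0]
contact_force: [1.5, 1.5, -0.9]
gripper_width: 0.003
grasp_force: 0.8
```

Emit:
{"op": "servo_tool", "data": {"motion": [[[0.004, 0, 0, 0, 0, 0, 0], [0.008, 0, 0, 0, 0, 0, 0], [0.012, 0, 0, 0, 0, 0, 0], [0.016, 0, 0, 0, 0, 0, 0], [0.02, 0, 0, 0, 0, 0, 0], [0.024, 0, 0, 0, 0, 0, 0], [0.027, 0, 0, 0, 0, 0, 0], [0.029, 0, 0, 0, 0, 0, 0], [0.031, 0, 0, 0, 0, 0, 0], [0.032, 0, 0, 0, 0, 0, 0], [0.032, 0, 0, 0, 0, 0, 0]]]}}

```text
t: 14.67
eef_pos: [0.5061, 0.1303, 0.1703]
tool_rot: [-0.0, -0.036, 0.999, -0.0]
contact_force: [-0.3, 0.1, 0.6]
gripper_width: 0.001
grasp_force: 0.2
```

```bash
python3 -c "from h import st;st()"
```

```text
t 14.6667 B [-0.0181  0.0016] z 0.1703 toolx deg -175.83 want 184.13675528084454 zax [-0. -0. -1.] F [-0.3  0.1  0.6] g 0.0008252043748813117
```

Emit:
{"op": "servo_tool", "data": {"motion": [[[0.001, 0, 0, 0, 0, 0, 0], [0.002, 0, 0, 0, 0, 0, 0], [0.003, 0, 0, 0, 0, 0, 0], [0.004, 0, 0, 0, 0, 0, 0], [0.005, 0, 0, 0, 0, 0, 0], [0.005, 0, 0, 0, 0, 0, 0]]]}}

```text
t: 15.17
eef_pos: [0.5011, 0.13, 0.1702]
tool_rot: [-0.0, -0.036, 0.999, -0.0]
contact_force: [0.6, 0.8, -0.4]
gripper_width: -0.002
grasp_force: 0.4
```

Emit:
{"op": "servo_tool", "data": {"motion": [[[0.001, 0, 0, 0, 0, 0, 0], [0.0015, 0, 0, 0, 0, 0, 0], [0.0015, 0, 0, 0, 0, 0, 0]]]}}

```text
t: 15.42
eef_pos: [0.4998, 0.1299, 0.1703]
tool_rot: [-0.0, -0.036, 0.999, -0.0]
contact_force: [0.7, 0.8, -0.2]
gripper_width: -0.002
grasp_force: 0.5
```

Emit:
{"op": "servo_tool", "data": {"motion": [[[0.0005, 0, 0, 0, 0, 0, 0], [0.001, 0, 0, 0, 0, 0, 0], [0.001, 0, 0, 0, 0, 0, 0]]]}}

```text
t: 15.67
eef_pos: [0.4992, 0.1299, 0.1703]
tool_rot: [0.0, -0.036, 0.999, 0.0]
contact_force: [2.1, -0.4, -1.5]
gripper_width: -0.005
grasp_force: 1.5
```

Emit:
{"op": "servo_tool", "data": {"motion": [[[0.0005, 0, 0, 0, 0, 0, 0], [0.001, 0, 0, 0, 0, 0, 0], [0.001, 0, 0, 0, 0, 0, 0]]]}}

```text
t: 15.92
eef_pos: [0.4992, 0.1299, 0.1704]
tool_rot: [0.001, -0.036, 0.999, 0.0]
contact_force: [6.6, -0.1, -6.1]
gripper_width: -0.001
grasp_force: 3.2
```

Emit:
{"op": "servo_tool", "data": {"motion": [[[0.0005, 0, 0, 0, 0, 0, 0], [0.001, 0, 0, 0, 0, 0, 0], [0.001, 0, 0, 0, 0, 0, 0]]]}}

```text
t: 16.17
eef_pos: [0.4991, 0.1298, 0.1705]
tool_rot: [0.002, -0.036, 0.999, 0.0]
contact_force: [9.3, 0.0, -6.7]
gripper_width: 0.002
grasp_force: 4.7
```

Cover is at its stop. I'll retreat clear and check.

Emit:
{"op": "servo_tool", "data": {"motion": [[[-0.01, 0, 0, 0, 0, 0, 0], [-0.025, 0, 0, 0, 0, 0, 0], [-0.035, 0, -0.01, 0, 0, 0, 0], [-0.04, 0, -0.04, 0, 0, 0, 0], [-0.04, 0, -0.075, 0, 0, 0, 0], [-0.04, 0.02, -0.1, 0, 0, 0, 0], [-0.03, 0.06, -0.12, 0, 0, 0, 0], [-0.02, 0.1, -0.12, 0, 0, 0, 0], [-0.01, 0.14, -0.12, 0, 0, 0, 0], [0, 0.18, -0.12, 0, 0, 0, 0], [0.01, 0.22, -0.12, 0, 0, 0, 0], [0.02, 0.26, -0.12, 0, 0, 0, 0], [0.04, 0.3, -0.12, 0, 0, 0, 0], [0.06, 0.33, -0.12, 0, 0, 0, 0], [0.08, 0.36, -0.12, 0, 0, 0, 0], [0.1, 0.39, -0.12, 0, 0, 0, 0], [0.1, 0.39, -0.12, 0, 0, 0, 0], [0.1, 0.39, -0.12, 0, 0, 0, 0]]]}}

```text
t: 17.67
eef_pos: [0.3659, 0.5134, 0.2897]
tool_rot: [-0.001, -0.039, 0.999, -0.001]
contact_force: [-0.4, 0.4, -0.2]
gripper_width: 0.003
grasp_force: 0.0
```

Run:
```python
from h import st
st()
from station import bot
import cv2,numpy as np
for n,(y,x,h,w) in dict(top=(130,190,200,230),side=(180,230,150,200)).items():
    c=bot.read_camera(n);np.savez(f"pics/{n}9.npz",**c)
    i=c["img"][y:y+h,x:x+w,::-1];cv2.imwrite(f"pics/{n}9.png",cv2.resize(i,None,fx=3,fy=3,interpolation=cv2.INTER_CUBIC))
```

```text
t 17.6667 B [-0.1303  0.3938] z 0.2897 toolx deg -175.51 want 184.13675528084454 zax [-0.002 -0.001 -1.   ] F [-0.4  0.4 -0.2] g 0.002837450078176626
```

View pics/top9.png

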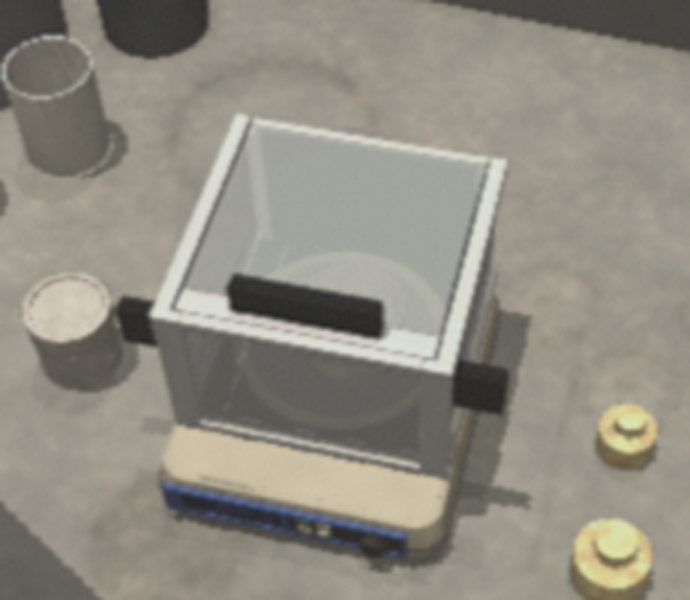

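View pics/side9.png

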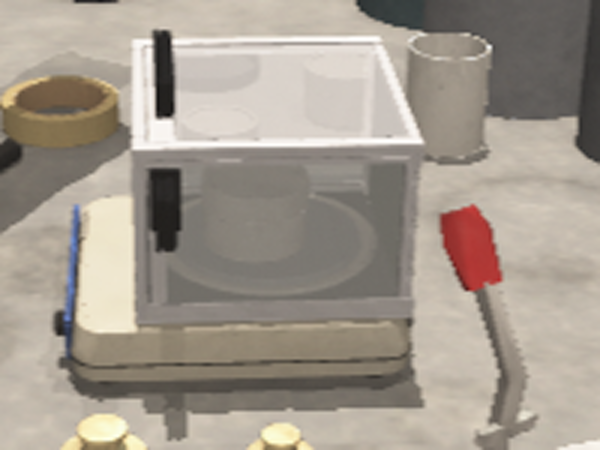

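The top view shows both door handles beside the front post, at (138,320) and (482,385), and the cover lip against the front bar. The frame corners are where they started, to within about 1.5 px. The side view shows the same, with the tin on the pan. A quick numeric check of the left handle against the right comes next.

Run:
```python
from h import *
B=lambda p:(R.T@(p[:2]-O)).round(4)
t=lambda u,v,z:B(cast("top",190+u/3-.33,130+v/3-.33,z,"top9"))
print("L rear-top tip",t(121,297,.144),"L front-bottom tip",t(124,337,.11),"R rear-top",t(507,367,.144),"R front-bottom",t(503,412,.11))
print("expect x rear -.037, front -.049; cover rear-top -.036:",t(232,274,.185),t(383,299,.185))
```

```text
L rear-top tip [-0.0389  0.1166] L front-bottom tip [-0.0444  0.1186] R rear-top [-0.0384 -0.1177] R front-bottom [-0.0471 -0.1189]
expect x rear -.037, front -.049; cover rear-top -.036: [-0.038   0.0434] [-0.0366 -0.0444]
```

All three match the shut positions, so I'm handing in.

```bash
python3 -c "
from station import bot
print(bot.hand_in())"
```

```text
the job is handed in; nothing more can be done
None
```

Both side doors and the top cover are pushed fully shut, the balance is still in place with the tin on its pan, and the job was handed in at about 18 s (no verdict was returned).

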